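# Turn the cedar bar round in its catch holder

### The job

Turn the cedar freshener bar end for end in its brass holder on the shelf: press the pad of the holder's spring catch so that the bar springs loose, draw it out and lay it down flat on the shelf, then take it by its other end and slide it back along the rail, rounded end first and notched side down, until the catch clicks and holds it. Let go of it, and leave the two shoe trees, the boot jack and the heel tap block where they are.

Things in the scene. Friction and masses are not known exactly. Their poses are not given: they have to be found in the camera images.
- bar_mid (a point): centre of the cedar bar, half-way up. Bar 190 long, 44 wide, 26 thick, 130 g; x axis along it from the rounded to the square end, z out of its plain top. Its underside has two cross notches 8 deep, each 26 to 52 mm from an end. It starts locked in the holder, square end inside, the outer 85 mm (rounded end) sticking out. Taken with the fingers across its 44 mm width
- bar: the cedar bar itself: same axes as its centre point, origin in the middle of its underside
- round_end (a point): middle of the bar's rounded end face (corners rounded by 13 mm, a dark hole mark on top near it), half-way up; the bar's axes
- square_end (a point): middle of the bar's square end face, half-way up; the bar's axes
- holder: brass holder fixed to the shelf, origin on the shelf under the hood; z up, x points INTO the hood (the bar goes in along +x). Hood from x = -55 (mouth) to 71, 66 wide (78 at the catch), roof 62.5 high, screw lugs 4 high out to y = 53 either side. In front of the mouth the channel floor goes on as an open rail 30 wide, x = -55 to -100, top 28 above the shelf
- mouth (a point): middle of the hood's mouth, 41 above the shelf = height of the bar's centre in the channel; the holder's axes. The channel is 47 wide and 28.5 high; lips flare the mouth to 56 wide and some 4 mm higher 13 mm in front of it
- seat (a point): where the middle of the bar's inner end face is when locked, within 1 mm (105 mm in from the mouth); the holder's axes. To click, the end must be pushed here or 1 to 2 mm beyond; a hard stop is 4 mm beyond. Sliding in takes about 3 N, some 6 to 10 N over the last 25 mm
- ejector (a joint): spring plate behind the bar, m: 0 when the bar is locked, 0.025 when sprung out, -0.004 at the hard stop. It pushes the bar out with 5.5 N (3 N when sprung out); with the catch held down it drives the bar 25 mm out within 0.5 s and leaves it there
- catch (a joint): how far the catch is pressed down, m: 0 up, 0.008 fully down. Its tooth stands 5.5 mm up through the channel floor, ramped on the mouth side: the bar is free above 0.0055. A bar sliding over the tooth holds the catch down about 0.004; it is back at 0 once the tooth clicks into a notch. Pressing takes 2.5 to 5 N, and up to 4 N more while it holds the bar
- press_pad (a point): top centre of the catch's press pad, a ribbed brass plate 34 (along the holder's x) by 78 bridging the hood, 76 above the shelf when up; pressed straight down
- tree_a: cedar shoe tree with split toe, about 205 long, 75 wide, 61 high, origin on the shelf under its middle; leave it alone
- tree_b: the other shoe tree, the same; leave it alone
- boot_jack: forked cast brass boot jack, about 175 long, 100 wide, 30 high, origin on the shelf under its middle; leave it alone
- tap_block: steel heel tap block, 84 long, 56 wide, 66 high, origin on the shelf under its middle; leave it alone
Mind the look-alikes: they are no part of the job. Of the things that look like the bar, the middle-sized one is meant.

How it is judged (in metres and radians):
On the way, in this order (a step that is already met when the one before it is completed fails the run):
1. the catch is pressed and the bar springs out of its locked place (value of joint catch above 0.003 m and x of square_end in the frame of holder below 0.035 m), for 0.05 s.
2. the bar lies flat on the shelf, clear of the holder, let go and at rest (height (world z) of bar_mid below 0.02 m and angle between bar_mid's own z axis and vertical below 0.1 rad and contact force between each of the fingers, holder and bar below 0.1 N and linear speed of bar below 0.03 m/s), for 0.15 s.
At the end, for the whole second after the job is handed in: The bar is locked in the holder the other way round: rounded end inside within 5 mm of the locked depth (x = 50 of the holder), square end sticking out, notched side down, catch back up (below 1.5 mm), let go and at rest (x of round_end in the frame of holder between 0.045 and 0.055 m and x of square_end in the frame of holder below -0.13 m and value of joint catch below 0.0015 m and angle between bar_mid's own z axis and vertical below 0.1 rad and angle between the x axis of bar_mid and the x axis of holder, either way round below 0.06 rad and linear speed of bar below 0.02 m/s); the robot touches nothing.
It fails at once if the first shoe tree is moved more than 30 mm (distance of tree_a from where it was at the start of the episode above 0.03 m).
It fails at once if the second shoe tree is moved more than 30 mm (distance of tree_b from where it was at the start of the episode above 0.03 m).
It fails at once if the boot jack is moved more than 30 mm (distance of boot_jack from where it was at the start of the episode above 0.03 m).
It fails at once if the heel tap block is moved more than 30 mm (distance of tap_block from where it was at the start of the episode above 0.03 m).
It also fails if it takes over 72 s, if anything falls off the work surface, if the arm or the gripper's body presses on something with over 40 N, if the wrist force passes 120 N, or if a joint passes its speed limit or range.

### The arm

A 6-joint arm with a two-finger parallel gripper is mounted at the origin on the work surface. World frame = base frame: x ahead of the robot, y to its left, z up, the work surface at z = 0. Lengths are in m, angles in degrees, forces in N, time in s.
With the tool pointing down it reaches from about 0.35 to 0.95 m from the base axis. Payload 17.4 kg.
Tool frame: the origin (TCP) lies between the finger pads; the fingertips stand 22 mm ahead of it and the grasp point (between the pads) lies 3 mm ahead of it; z points along the fingers, y is the line along which they close (so a half turn about z gives the same grasp; the last joint's range is limited). The gripper opens to 93 mm and grips with 3 to 60 N. Pads are 15 mm wide; open, the fingers measure 128 mm over their backs; the gripper's body (75 mm by 188 mm) begins 65 mm behind the grasp point.
Start: joints at [61.49, 6.646, 82.598, -0, 90.757, -2.166], TCP at [0.3, 0.605, 0.241] pointing down, gripper open.
Joint ranges: [-162.19, 162.19], [-47.58, 125.68], [4.15, 143.07], [-65.23, 245.23], [0.69, 171.88], [-170.13, 170.13]. Speed limits (degrees/s): [108.29, 108.29, 127.2, 180, 180, 180].

### API

Orientations are given as [roll, pitch, yaw] about the fixed x, y, z axes, in that order (R = Rz(yaw) Ry(pitch) Rx(roll)).
In Python, from rig import robot gives the robot as it stands. The module is installed in compiled form; this text tells all that it offers.
- The arm moves only by the tool carry_out, never from a script. Its argument "rows" is a list of rows, each an object with "turn": the turn, a rotation vector about the tool's x, y, z scaled (see below), a list of three; "offset": the shift along the tool's x, y, z scaled (see below), a list of three; "hand": the opening, from 0 (shut) to 1 (fully open). A call has 1 to 5 rows; each row is the pose to reach, as a shift and turn from the pose commanded when the call began, along the tool's axes at that moment, turning the shorter way round; what a row does not reach only later rows make up. The controller multiplies each number of a shift by 80 mm and each number of a turn by 360 degrees. A row lasts 1/8 s, in which the tool goes at most 62.5 mm and 10.7 degrees, less where a joint would pass 70% of its speed; a pose out of reach is approached as far as the arm can. A call with a number of a shift or a turn outside -1 to 1 is refused whole. A call with a gripper value outside its range is refused whole. The fingers move at their own pace and stop on an object; "newtons" is the grip in N (left out, the last holds). Time passes only in rows, so rows that repeat a pose let the fingers close. It gives the time, the measured TCP pose, the force, the opening and the grip force at its end, in the units of the state.
- robot.state(): the state, without advancing time (a new reading comes with each control period).
- robot.grab_frame(name): name is "scene" or "top" or "wrist"; returns the picture (384x512x3 uint8, red, green, blue); there is no depth.
- robot.get_calibration(name): a dict with "camera_matrix" (3x3 intrinsics, pixels), "T" (4x4, takes a point from camera to world coordinates); the wrist camera has in their place "tool_from_camera" (4x4, takes a point from camera to tool coordinates, whose origin is the TCP and whose axes are the flange's). Camera axes: x right, y up, looking along -z (the intrinsics and any distortion apply to the point x, -y, -z); pixel columns grow to the right and rows downward; lengths in m; the calibration is good to about 2 mm. The wrist camera is an equidistant fisheye: a pixel r from the principal point sees the ray r / f radians off the axis. A picture is of the moment at which its call begins: read the wrist's pose just before it. get_calibration takes no time and is no camera call.
- robot.job_done(): hands the job in; it is judged then, once.
The state is a dict: "time": time; "qpos": joint angles; "joint_vel": joint speeds; "effort": joint torques, N m; "position": TCP position; "tool_rot": TCP orientation; "wrist_force": force on the tool from outside, world axes, zero at the start; "wrist_torque": the same for the moment, N m; "opening": finger opening in m; "finger_force": force on a finger pad.
Only numpy, scipy, OpenCV 4.12 (cv2) and the standard library are available. Lean on these libraries where they do the work, as an engineer would, in place of code of your own. Each camera call takes 0.05 s, during which the arm holds its last target. There are 200 camera calls.

## Working session

There is one attempt and no reset: what is moved stays moved. The work goes in short steps, Python scripts to look and compute and a tool call to move; the robot and the scene stay as the last step left them, time stands still between calls to the robot, and variables do not carry over. Pictures are saved under pics/ and viewed, at most 13 in all, crops included, and the job is handed in when it is done.

Besides the shell and the picture viewer there is one more tool, called as a command line: name --argument value ..., lists and objects as JSON in quotes. carry_out: Moves the arm, as the interface text tells. Its arguments: {"type":"object","properties":{"rows":{"type":"array","items":{"type":"object","properties":{"turn":{"type":"array","items":{"type":"number","minimum":-1,"maximum":1}},"offset":{"type":"array","items":{"type":"number","minimum":-1,"maximum":1}},"hand":{"type":"number"}}}},"newtons":{"type":"number"}},"required":["rows"]}

```bash
mkdir -p pics; ls
python3 - <<'E'
from rig import robot
import cv2,numpy as np
print(robot.state())
for n in ("top","scene","wrist"):
    c=robot.get_calibration(n); print(n,{k:np.round(np.array(v),4).tolist() if not isinstance(v,str) else v for k,v in c.items()})
    im=robot.grab_frame(n); cv2.imwrite(f"pics/{n}0.png",im[...,::-1])
E
```

```text
pics
{'time': 0.0, 'qpos': array([ 6.14893916e+01,  6.67453012e+00,  8.26367541e+01, -1.81642296e-03,
        9.07564496e+01, -2.16527485e+00]), 'joint_vel': array([-0.02443549, -0.02949865, -0.11160256,  0.01446181,  0.01206426,
        0.01630189]), 'effort': array([ 1.07104384e-03, -7.21256161e+01, -6.22612023e+01,  7.81049975e-02,
        2.36739608e-02, -1.43309262e-04]), 'position': array([0.29947373, 0.60472304, 0.23988947]), 'tool_rot': array([-1.79932246e+02, -7.44136267e-04,  1.53654643e+02]), 'wrist_force': array([-0.49927218,  0.06256141, -0.74038169]), 'wrist_torque': array([ 0.00990898,  0.00658025, -0.01958664]), 'finger_force': 0.0, 'opening': 0.09279637517025541}
top {'camera_matrix': [[388.0281, 0.0, 256.7302], [0.0, 388.0281, 193.294], [0.0, 0.0, 1.0]], 'T': [[-0.0168, 0.9925, -0.1209, 0.383], [-0.9996, -0.0141, 0.023, -0.0065], [0.0212, 0.1212, 0.9924, 1.1364], [0.0, 0.0, 0.0, 1.0]]}
scene {'camera_matrix': [[386.7902, 0.0, 252.4286], [0.0, 386.7902, 196.2743], [0.0, 0.0, 1.0]], 'T': [[-0.568, -0.5424, 0.619, 1.2211], [0.8229, -0.3875, 0.4155, 0.4329], [0.0145, 0.7454, 0.6665, 0.8245], [0.0, 0.0, 0.0, 1.0]]}
wrist {'camera_matrix': [[297.3186, 0.0, 260.8857], [0.0, 297.3186, 196.2544], [0.0, 0.0, 1.0]], 'tool_from_camera': [[-0.0019, 0.964, 0.2658, 0.0752], [1.0, 0.0018, 0.0007, -0.0003], [0.0002, 0.2658, -0.964, -0.143], [0.0, 0.0, 0.0, 1.0]]}
```

View pics/top0.png

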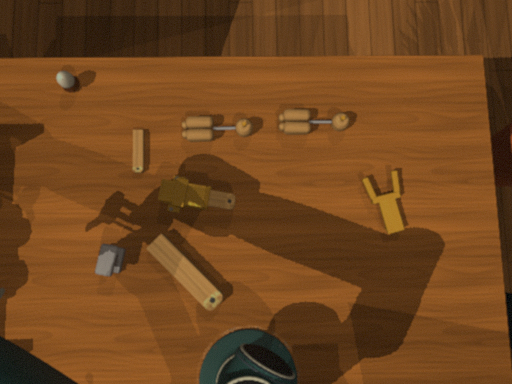

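View pics/scene0.png

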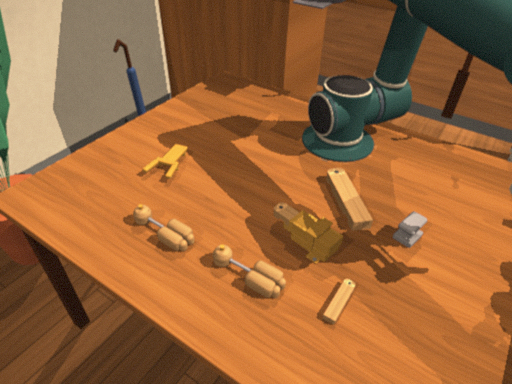

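The top view shows the holder at about (190,195), with the bar sticking out to the right, its end at about (235,201). The decoys are a small bar at (138,150) and a large one at (185,270). The tap block is at (110,260), the trees at (215,127) and (312,122), and the jack at (388,205). I'll localize the holder roughly from this, then look closer with the wrist camera.

```bash
cat > h.py <<'E'
from rig import robot
import cv2,numpy as np
from scipy.spatial.transform import Rotation as R
def pose(s=None):
    s=s or robot.state()
    T=np.eye(4);T[:3,:3]=R.from_euler('xyz',s['tool_rot'],degrees=True).as_matrix();T[:3,3]=s['position'];return T
def ray(n,uv,Tt=None):
    c=robot.get_calibration(n);K=np.array(c['camera_matrix']);uv=np.array(uv,float)
    d=np.array([(uv[0]-K[0,2])/K[0,0],(uv[1]-K[1,2])/K[1,1]])
    if n=='wrist':
        r=np.linalg.norm(d);d3=np.array([*(d/r*np.sin(r)),np.cos(r)]) if r>1e-9 else np.array([0,0,1.])
        T=Tt@np.array(c['tool_from_camera'])
    else: d3=np.array([*d,1.]);T=np.array(c['T'])
    return T[:3,3],T[:3,:3]@(d3*[1,-1,-1])
def at(n,uv,z,Tt=None):
    o,d=ray(n,uv,Tt);return o+d*(z-o[2])/d[2]
def proj(n,P,Tt=None):
    c=robot.get_calibration(n);K=np.array(c['camera_matrix'])
    T=Tt@np.array(c['tool_from_camera']) if n=='wrist' else np.array(c['T'])
    p=np.linalg.inv(T)[:3]@np.r_[P,1];p=p*[1,-1,-1]
    if n=='wrist':
        t=np.arctan2(np.hypot(p[0],p[1]),p[2]);q=p[:2]/np.hypot(p[0],p[1])*t
    else:q=p[:2]/p[2]
    return q*K[0,0]+K[:2,2]
def grab(n,name,box=None,k=1):
    im=robot.grab_frame(n)[...,::-1]
    if box: im=im[box[1]:box[3],box[0]:box[2]]
    if k!=1: im=cv2.resize(im,None,fx=k,fy=k,interpolation=cv2.INTER_CUBIC)
    cv2.imwrite('pics/'+name,im)
def delta(pos,rpy):
    """rows numbers to reach pos/rpy from measured pose"""
    T=pose();off=T[:3,:3].T@(np.array(pos)-T[:3,3])/0.08
    tr=R.from_matrix(T[:3,:3].T@R.from_euler('xyz',rpy,degrees=True).as_matrix()).as_rotvec(degrees=True)/360
    print('offset',np.round(off,3),'turn',np.round(tr,4))
E
python3 - <<'E'
from h import *
im=cv2.imread('pics/top0.png')[90:310,80:270]
im=cv2.convertScaleAbs(cv2.resize(im,None,fx=2.7,fy=2.7,interpolation=cv2.INTER_CUBIC),alpha=1.6)
w=cv2.resize(cv2.imread('pics/wrist0.png'),None,fx=.8,fy=.8)
w=cv2.convertScaleAbs(w,alpha=1.2)
# out combined within 800x600
o=np.zeros((600,800,3),np.uint8);o[:im.shape[0],:im.shape[1]]=im[:594,:]
cv2.imwrite('pics/c1.png',o)
cv2.imwrite('pics/c2.png',w)
print(at('top',(235,201),.054),at('top',(185,193),.07),at('top',(138,150),.02),at('top',(110,260),.03))
E
```

```text
[0.49396521 0.02960706 0.054     ] [0.51651659 0.16663689 0.07      ] [0.65123559 0.31216907 0.02      ] [0.33597623 0.38068628 0.03      ]
```

View pics/c1.png

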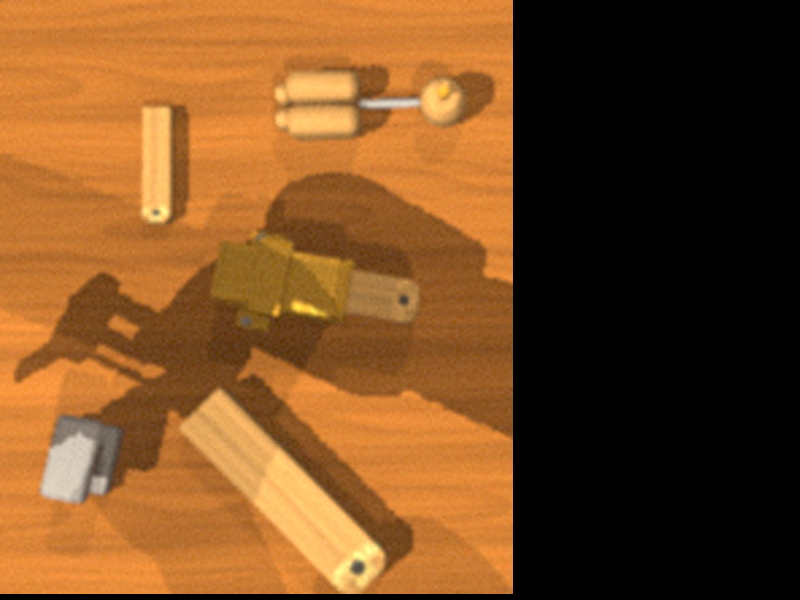

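The enlarged view confirms it: the middle-sized bar is in the brass holder, whose +x points left in the image (world yaw about 81°), with the bar's end at about (0.494,0.030). I'll move over it at a safe height.

carry_out --rows '[{"offset": [-0.5, -0.42, 0], "turn": [0, 0, 0], "hand": 1}, {"offset": [-1, -0.85, 0], "turn": [0, 0, 0], "hand": 1}, {"offset": [-1, -0.85, 0], "turn": [0, 0, 0], "hand": 1}]'

```text
time: 0.52
position: [0.3422, 0.5062, 0.241]
tool_rot: [180.0, 0.0, 153.5]
wrist_force: [-1.1, 0.6, 0.4]
opening: 0.093
finger_force: 0.0
```

carry_out --rows '[{"offset": [-0.5, -0.42, 0], "turn": [0, 0, 0], "hand": 1}, {"offset": [-1, -0.85, 0], "turn": [0, 0, 0], "hand": 1}, {"offset": [-1, -0.85, 0], "turn": [0, 0, 0], "hand": 1}]'

```text
time: 0.9
position: [0.3835, 0.4104, 0.2409]
tool_rot: [180.0, 0.0, 153.5]
wrist_force: [-0.4, 0.6, 0.5]
opening: 0.0928
finger_force: 0.0
```

carry_out --rows '[{"offset": [-0.5, -0.42, 0], "turn": [0, 0, 0], "hand": 1}, {"offset": [-1, -0.85, 0], "turn": [0, 0, 0], "hand": 1}, {"offset": [-1, -0.85, 0], "turn": [0, 0, 0], "hand": 1}]'

```text
time: 1.27
position: [0.4249, 0.3144, 0.2407]
tool_rot: [180.0, 0.0, 153.5]
wrist_force: [-0.8, 0.4, -0.4]
opening: 0.0929
finger_force: 0.0
```

carry_out --rows '[{"offset": [-0.5, -0.42, 0], "turn": [0, 0, 0], "hand": 1}, {"offset": [-1, -0.85, 0], "turn": [0, 0, 0], "hand": 1}, {"offset": [-1, -0.85, 0], "turn": [0, 0, 0], "hand": 1}]'

```text
time: 1.65
position: [0.4665, 0.2183, 0.2406]
tool_rot: [-180.0, -0.0, 153.5]
wrist_force: [0.3, 0.2, -0.5]
opening: 0.093
finger_force: 0.0
```

carry_out --rows '[{"offset": [-0.5, -0.42, 0], "turn": [0, 0, 0.03], "hand": 1}, {"offset": [-1, -0.85, 0], "turn": [0, 0, 0.06], "hand": 1}, {"offset": [-1, -0.85, 0], "turn": [0, 0, 0.09], "hand": 1}, {"offset": [-1, -0.85, 0], "turn": [0, 0, 0.12], "hand": 1}, {"offset": [-1, -0.85, 0], "turn": [0, 0, 0.14], "hand": 1}]'

```text
time: 2.28
position: [0.5072, 0.1246, 0.2405]
tool_rot: [-180.0, -0.0, 103.0]
wrist_force: [-0.2, -0.2, 0.4]
opening: 0.0929
finger_force: 0.0
```

carry_out --rows '[{"offset": [0, 0, 0], "turn": [0, 0, 0.03], "hand": 1}, {"offset": [0, 0, 0], "turn": [0, 0, 0.06], "hand": 1}, {"offset": [0, 0, 0], "turn": [0, 0, 0.06], "hand": 1}, {"offset": [0, 0, 0], "turn": [0, 0, 0.06], "hand": 1}]'

```text
time: 2.78
position: [0.5071, 0.1237, 0.2406]
tool_rot: [-180.0, -0.0, 82.0]
wrist_force: [0.6, -0.2, -0.7]
opening: 0.0932
finger_force: 0.0
```

Run:
```python
from h import *
s=robot.state();print(s['time'],s['position'],s['tool_rot'],s['qpos'])
grab('wrist','w1.png',None,1.5)
```

```text
2.775 [0.50712482 0.12369001 0.24056302] [-1.79984424e+02 -6.89191860e-03  8.19664994e+01] [ 1.09007537e+01 -1.26645087e+01  1.01170144e+02  1.15772827e-02
  9.15068622e+01  1.89345565e+01]
```

View pics/w1.png

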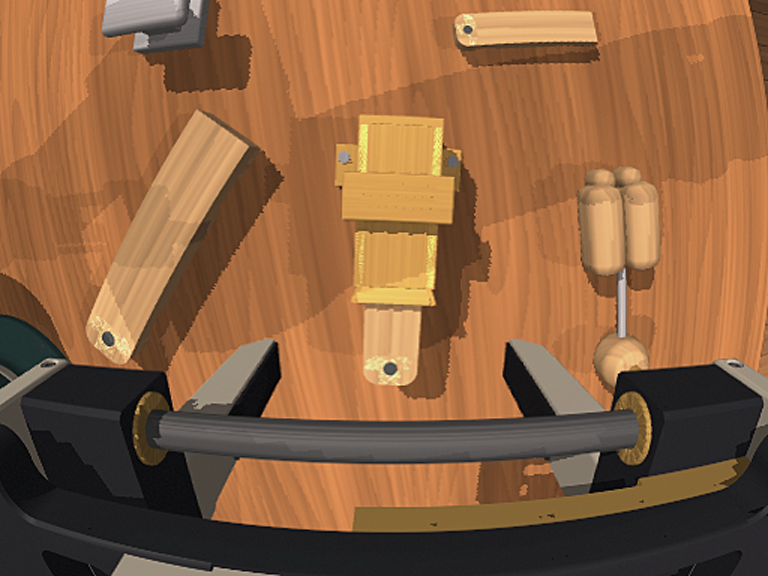

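The wrist view (×1.5) shows the holder from above. The press pad is bounded by about (342,178),(453,178) and (344,219),(452,223), the screws are at (345,157) and (452,160), and the bar's rounded end is at (389,385). Measuring those.

Run:
```python
from h import *
T=pose()
g=lambda u,v,z:at('wrist',(u/1.5,v/1.5),z,T)
P=dict(padBL=g(342,173,.076),padBR=g(455,178,.076),padFL=g(344,219,.076),padFR=g(452,223,.076))
B=dict(bL1=g(365,306,.054),bR1=g(422,308,.054),bL2=g(363,372,.054),bR2=g(417,374,.054),end=g(389,386,.054))
S=dict(s1=g(345,157,.004),s2=g(452,160,.004),roofL=g(359,116,.0625),roofR=g(443,119,.0625),rFL=g(357,290,.0625),rFR=g(434,291,.0625))
for d in (P,B,S):
  for k,v in d.items(): print(k,np.round(v*1000,1))
print('padc',np.mean(list(P.values()),0), 'len',np.linalg.norm(P['padBL']-P['padBR']),np.linalg.norm(P['padBL']-P['padFL']))
# fit yaw: lateral edges
for a,b in (('bL2','bL1'),('bR2','bR1')):
  d=B[b]-B[a];print(np.degrees(np.arctan2(d[1],d[0])))
for a,b in (('rFL','roofL'),('rFR','roofR')):
  d=S[b]-S[a];print(np.degrees(np.arctan2(d[1],d[0])),np.linalg.norm(d))
for a,b in ((P['padBL'],P['padBR']),(P['padFL'],P['padFR']),(S['s1'],S['s2'])):
  d=b-a;print(np.degrees(np.arctan2(d[1],d[0]))+90)
# fisheye image edge crop undistorted check
```

```text
padBL [482.7 202.9  76. ]
padBR [558.9 188.6  76. ]
padFL [479.1 171.1  76. ]
padFR [552.9 157.8  76. ]
bL1 [481.5 100.5  54. ]
bR1 [525.   92.6  54. ]
bL2 [470.8  45.2  54. ]
bR2 [514.1  37.1  54. ]
end [489.9  29.5  54. ]
s1 [479.6 217.4   4. ]
s2 [568.5 202.3   4. ]
roofL [499.4 242.1  62.5]
roofR [558.1 231.8  62.5]
rFL [478.5 116.2  62.5]
rFR [535.3 107.2  62.5]
padc [0.51843243 0.18008544 0.076     ] len 0.07751906591276876 0.031985305268878064
79.02452277423248
78.96044861555292
80.57936821106796 0.12767788145528666
79.62994089009742 0.1266639306717024
79.40175733245793
79.75063468964504
80.35778048111318
```

Cross-checks hold. The pad measures 77.5×32 and the hood is 127 long. The holder origin is about (0.516,0.167), yaw 79.5°, and the pad centre is about (0.518,0.180). Now I'll close the fingers and go above the pad.

carry_out --rows '[{"offset": [0.36, 0.02, 0.4], "turn": [0, 0, 0.007], "hand": 0}, {"offset": [0.72, 0.04, 0.8], "turn": [0, 0, 0.007], "hand": 0}, {"offset": [0.72, 0.04, 0.8], "turn": [0, 0, 0.007], "hand": 0}, {"offset": [0.72, 0.04, 0.8], "turn": [0, 0, 0.007], "hand": 0}, {"offset": [0.72, 0.04, 0.8], "turn": [0, 0, 0.007], "hand": 0}]' --newtons 10

```text
time: 3.45
position: [0.519, 0.1788, 0.178]
tool_rot: [179.9, -0.0, 79.1]
wrist_force: [0.1, -0.1, 0.4]
opening: 0.0474
finger_force: 0.0
```

carry_out --rows '[{"offset": [0, 0, 0.3], "turn": [0, 0, 0], "hand": 0}, {"offset": [0, 0, 0.6], "turn": [0, 0, 0], "hand": 0}, {"offset": [0, 0, 0.8], "turn": [0, 0, 0], "hand": 0}, {"offset": [0, 0, 0.85], "turn": [0, 0, 0], "hand": 0}, {"offset": [0, 0, 0.85], "turn": [0, 0, 0], "hand": 0}]'

```text
time: 4.08
position: [0.5189, 0.1792, 0.1093]
tool_rot: [180.0, -0.0, 79.1]
wrist_force: [-0.3, 0.2, 0.2]
opening: 0.0009
finger_force: 0.0
```

Run:
```python
from h import *
s=robot.state();print(s['position'],s['tool_rot'],s['opening'],s['wrist_force'])
grab('wrist','w2.png')
```

```text
[0.51894334 0.17917837 0.10928995] [ 1.79966032e+02 -1.72228056e-02  7.91301625e+01] 0.0009208734753037866 [-0.3427072   0.19753412  0.16508302]
```

View pics/w2.png

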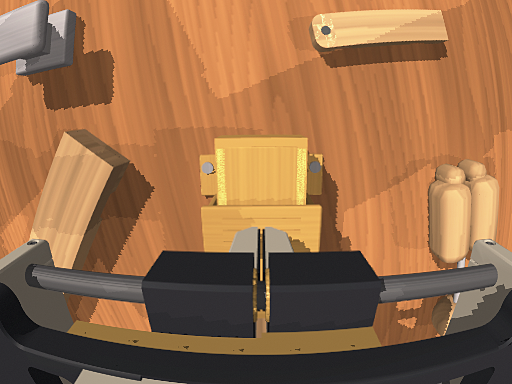

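The closed fingertips are at about (262,230), centred over the pad, which spans columns 202 to 322. Pressing.

carry_out --rows '[{"offset": [0, 0, 0.12], "turn": [0, 0, 0], "hand": 0}, {"offset": [0, 0, 0.18], "turn": [0, 0, 0], "hand": 0}, {"offset": [0, 0, 0.24], "turn": [0, 0, 0], "hand": 0}, {"offset": [0, 0, 0.24], "turn": [0, 0, 0], "hand": 0}, {"offset": [0, 0, 0.24], "turn": [0, 0, 0], "hand": 0}]'

```text
time: 4.75
position: [0.519, 0.1794, 0.0902]
tool_rot: [179.9, -0.0, 79.1]
wrist_force: [-0.4, 0.2, 10.5]
opening: 0.0004
finger_force: 4.9
```

carry_out --rows '[{"offset": [0, 0, 0], "turn": [0, 0, 0], "hand": 0}, {"offset": [0, 0, 0], "turn": [0, 0, 0], "hand": 0}, {"offset": [0, 0, 0], "turn": [0, 0, 0], "hand": 0}, {"offset": [0, 0, 0], "turn": [0, 0, 0], "hand": 0}]'

```text
time: 5.25
position: [0.519, 0.1794, 0.0902]
tool_rot: [179.9, -0.0, 79.1]
wrist_force: [-1.3, 0.1, 10.0]
opening: 0.0003
finger_force: 4.9
```

Run:
```python
from h import *
s=robot.state();print(s['position'],s['wrist_force'])
T=pose(s)
grab('top','t2.png',(80,90,270,310),2.7)
a=cv2.imread('pics/c1.png')[:594,:513];b=cv2.imread('pics/t2.png')
cv2.imwrite('pics/t2b.png',b)
```

```text
[0.51904326 0.17939152 0.09021551] [-1.34315148  0.14492372  9.9674104 ]
```

View pics/t2b.png

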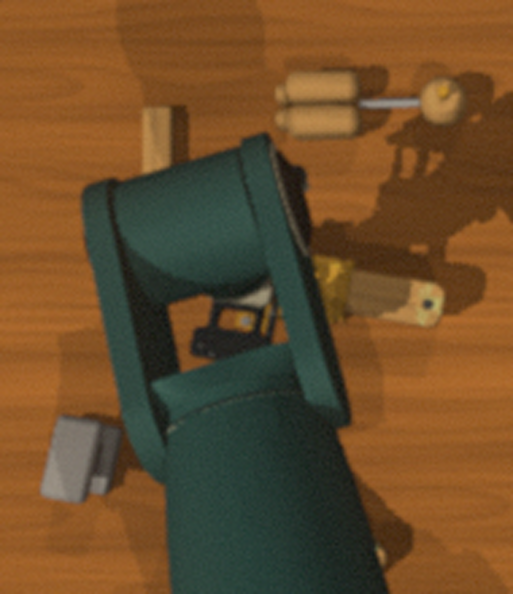

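The bar's end moved from column 417 to about 444, roughly 27 mm out, so it has sprung. I'll rise, open the fingers and move over the protruding part.

carry_out --rows '[{"offset": [0, 0, -0.4], "turn": [0, 0, 0], "hand": 0}, {"offset": [0, 0, -0.8], "turn": [0, 0, 0], "hand": 0}, {"offset": [-0.4, 0, -0.8], "turn": [0, 0, 0], "hand": 1}, {"offset": [-0.8, 0, -0.8], "turn": [0, 0, 0], "hand": 1}, {"offset": [-0.8, 0, -0.8], "turn": [0, 0, 0], "hand": 1}]'

```text
time: 5.92
position: [0.5062, 0.1151, 0.1531]
tool_rot: [-180.0, 0.0, 79.0]
wrist_force: [0.5, 0.6, -0.0]
opening: 0.0258
finger_force: 0.0
```

carry_out --rows '[{"offset": [-0.3, 0, 0], "turn": [0, 0, 0], "hand": 1}, {"offset": [-0.55, 0, 0], "turn": [0, 0, 0], "hand": 1}, {"offset": [-0.55, 0, 0], "turn": [0, 0, 0], "hand": 1}, {"offset": [-0.55, 0, 0], "turn": [0, 0, 0], "hand": 1}]'

```text
time: 6.42
position: [0.4984, 0.0739, 0.1533]
tool_rot: [-180.0, -0.0, 79.1]
wrist_force: [-0.8, 0.7, 1.0]
opening: 0.0659
finger_force: 0.0
```

Run:
```python
from h import *
s=robot.state();print(s['position'],s['tool_rot'],s['opening'],s['wrist_force'])
grab('wrist','w3.png',None,1.5)
```

```text
[0.49842973 0.07388803 0.15327925] [-1.79982986e+02 -9.95603610e-03  7.91436510e+01] 0.06587856459948385 [-0.84881185  0.71158936  1.04218895]
```

View pics/w3.png

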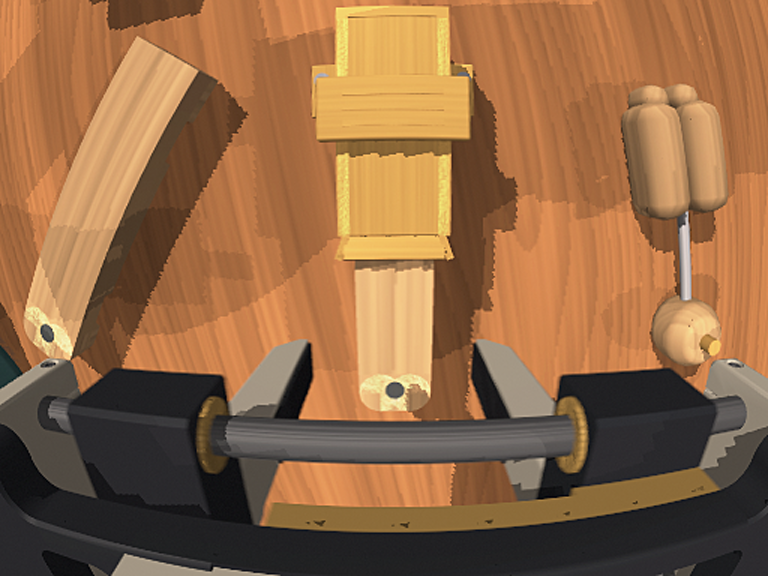

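In the wrist view (×1.5) the bar lies centred between the fingers: rounded end at (394,412), sides at columns 357 and 434, mouth lip at row 260. I'll check the measurements.

Run:
```python
from h import *
T=pose()
g=lambda u,v,z:at('wrist',(u/1.5,v/1.5),z,T)
o=np.array([.516,.167])
for yaw in (79.5,):
  c,s=np.cos(np.radians(yaw)),np.sin(np.radians(yaw))
  for n,u,v,z in (('end',394,412,.054),('L1',356,265,.054),('R1',434,265,.054),('L2',360,375,.054),('R2',432,375,.054),('roofL',336,8,.0625),('roofR',449,8,.0625),('roofFL',337,236,.0625),('roofFR',450,236,.0625),('padFL',317,139,.076),('padFR',470,139,.076)):
    p=g(u,v,z);d=p[:2]-o;print(n,np.round(p*1e3,1),'holder',np.round(1e3*np.array([c*d[0]+s*d[1],-s*d[0]+c*d[1]]),1))
```

```text
end [485.2   6.1  54. ] holder [-163.8    1. ]
L1 [481.9 101.4  54. ] holder [-70.7  21.5]
R1 [524.5  93.2  54. ] holder [-71.  -21.8]
L2 [470.   35.3  54. ] holder [-137.9   21.3]
R2 [512.5  27.   54. ] holder [-138.3  -22. ]
roofL [499.5 242.9  62.5] holder [71.7 30. ]
roofR [558.2 231.7  62.5] holder [ 71.3 -29.7]
roofFL [476.2 120.4  62.5] holder [-53.1  30.6]
roofFR [535.1 109.   62.5] holder [-53.5 -29.4]
padFL [478.4 171.5  76. ] holder [-2.4 37.8]
padFR [552.1 157.3  76. ] holder [ -2.9 -37.2]
```

All consistent: the bar end is at holder x = −164, as expected after springing. Descending and gripping.

carry_out --rows '[{"offset": [0, 0, 0.3], "turn": [0, 0, -0.001], "hand": 1}, {"offset": [0, 0, 0.6], "turn": [0, 0, -0.001], "hand": 1}, {"offset": [0, 0, 0.7], "turn": [0, 0, -0.001], "hand": 1}]' --newtons 40

```text
time: 6.85
position: [0.4978, 0.0737, 0.0961]
tool_rot: [-179.9, 0.0, 79.5]
wrist_force: [0.3, -0.5, -0.4]
opening: 0.0926
finger_force: 0.0
```

carry_out --rows '[{"offset": [0, 0, 0.25], "turn": [0, 0, 0], "hand": 1}, {"offset": [0, 0, 0.5], "turn": [0, 0, 0], "hand": 1}, {"offset": [0, 0, 0.55], "turn": [0, 0, 0], "hand": 1}, {"offset": [0, 0, 0.55], "turn": [0, 0, 0], "hand": 0}, {"offset": [0, 0, 0.55], "turn": [0, 0, 0], "hand": 0}]'

```text
time: 7.48
position: [0.4987, 0.0732, 0.0541]
tool_rot: [179.9, -0.0, 79.5]
wrist_force: [-1.1, 0.4, -0.1]
opening: 0.0774
finger_force: 0.0
```

carry_out --rows '[{"offset": [0, 0, 0], "turn": [0, 0, 0], "hand": 0}, {"offset": [0, 0, 0], "turn": [0, 0, 0], "hand": 0}, {"offset": [0, 0, 0], "turn": [0, 0, 0], "hand": 0}, {"offset": [0, 0, 0], "turn": [0, 0, 0], "hand": 0}]'

```text
time: 7.98
position: [0.4984, 0.0731, 0.0536]
tool_rot: [180.0, 0.0, 79.5]
wrist_force: [0.7, -0.6, 1.1]
opening: 0.0436
finger_force: 40.0
```

carry_out --rows '[{"offset": [-0.1, 0, 0], "turn": [0, 0, 0], "hand": 0}, {"offset": [-0.3, 0, 0], "turn": [0, 0, 0], "hand": 0}, {"offset": [-0.5, 0, 0], "turn": [0, 0, 0], "hand": 0}, {"offset": [-0.7, 0, 0], "turn": [0, 0, 0], "hand": 0}, {"offset": [-0.8, 0, 0], "turn": [0, 0, 0], "hand": 0}]'

```text
time: 8.6
position: [0.4864, 0.0089, 0.0535]
tool_rot: [180.0, 0.0, 79.4]
wrist_force: [-0.1, -0.0, -1.5]
opening: 0.0437
finger_force: 40.0
```

carry_out --rows '[{"offset": [-0.2, 0, 0], "turn": [0, 0, 0], "hand": 0}, {"offset": [-0.4, 0, 0], "turn": [0, 0, 0], "hand": 0}, {"offset": [-0.7, 0, -0.1], "turn": [0, 0, 0], "hand": 0}, {"offset": [-0.9, 0, -0.5], "turn": [0, 0, 0], "hand": 0}, {"offset": [-0.9, 0, -0.5], "turn": [0, 0, 0], "hand": 0}]'

```text
time: 9.22
position: [0.4743, -0.062, 0.0955]
tool_rot: [179.8, 0.0, 79.4]
wrist_force: [-0.1, 1.3, -1.1]
opening: 0.0438
finger_force: 40.0
```

Run:
```python
from h import *
s=robot.state();print(s['position'],s['tool_rot'],s['opening'],s['wrist_force'])
grab('wrist','w4.png')
delta([.51,-.10,.09],[180,0,169.5])
```

```text
[ 0.47429929 -0.06198434  0.09550949] [1.79792405e+02 5.55171233e-03 7.94109589e+01] 0.04377097354983187 [-0.11566539  1.32506143 -1.10879114]
offset [-0.393  0.534  0.05 ] turn [ 2.000e-04  2.000e-04 -2.502e-01]
```

View pics/w4.png

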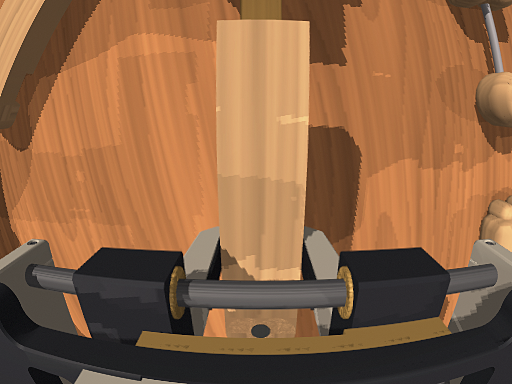

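The bar is held straight, with its square end at row 20 clear of the rail. I'll shift to the free area and turn it 90°.

carry_out --rows '[{"offset": [-0.4, 0.53, 0], "turn": [0, 0, -0.02], "hand": 0}, {"offset": [-0.4, 0.53, 0], "turn": [0, 0, -0.045], "hand": 0}, {"offset": [-0.4, 0.53, 0], "turn": [0, 0, -0.07], "hand": 0}, {"offset": [-0.4, 0.53, 0], "turn": [0, 0, -0.095], "hand": 0}, {"offset": [-0.4, 0.53, 0], "turn": [0, 0, -0.12], "hand": 0}]'

```text
time: 9.9
position: [0.5089, -0.0993, 0.0919]
tool_rot: [-179.9, -0.1, 123.0]
wrist_force: [-0.6, -1.1, -1.1]
opening: 0.0436
finger_force: 40.0
```

carry_out --rows '[{"offset": [0, 0, 0], "turn": [0, 0, -0.028], "hand": 0}, {"offset": [0, 0, 0], "turn": [0, 0, -0.056], "hand": 0}, {"offset": [0, 0, 0], "turn": [0, 0, -0.084], "hand": 0}, {"offset": [0, 0, 0], "turn": [0, 0, -0.11], "hand": 0}, {"offset": [0, 0, 0], "turn": [0, 0, -0.13], "hand": 0}]'

```text
time: 10.52
position: [0.5089, -0.0992, 0.0919]
tool_rot: [180.0, -0.1, 169.8]
wrist_force: [-0.1, 0.3, -1.4]
opening: 0.044
finger_force: 40.0
```

carry_out --rows '[{"offset": [0, 0, 0.3], "turn": [0, 0, 0], "hand": 0}, {"offset": [0, 0, 0.6], "turn": [0, 0, 0], "hand": 0}, {"offset": [0, 0, 0.75], "turn": [0, 0, 0], "hand": 0}, {"offset": [0, 0, 0.8], "turn": [0, 0, 0], "hand": 0}, {"offset": [0, 0, 0.8], "turn": [0, 0, 0], "hand": 0}]'

```text
time: 11.15
position: [0.5095, -0.0997, 0.0296]
tool_rot: [180.0, 0.0, 169.5]
wrist_force: [0.4, 0.8, -1.1]
opening: 0.044
finger_force: 40.0
```

carry_out --rows '[{"offset": [0, 0, 0.025], "turn": [0, 0, 0], "hand": 0}, {"offset": [0, 0, 0.05], "turn": [0, 0, 0], "hand": 0}, {"offset": [0, 0, 0.05], "turn": [0, 0, 0], "hand": 0}]'

```text
time: 11.52
position: [0.5096, -0.0999, 0.0259]
tool_rot: [-180.0, 0.0, 169.5]
wrist_force: [-1.7, 0.0, 3.7]
opening: 0.0438
finger_force: 40.0
```

carry_out --rows '[{"offset": [0, 0, 0], "turn": [0, 0, 0], "hand": 1}, {"offset": [0, 0, 0], "turn": [0, 0, 0], "hand": 1}, {"offset": [0, 0, 0], "turn": [0, 0, 0], "hand": 1}, {"offset": [0, 0, 0], "turn": [0, 0, 0], "hand": 1}]'

```text
time: 12.02
position: [0.5093, -0.0997, 0.0254]
tool_rot: [180.0, -0.0, 169.5]
wrist_force: [0.9, -0.1, -0.2]
opening: 0.0795
finger_force: 0.0
```

carry_out --rows '[{"offset": [0, 0, -0.2], "turn": [0, 0, 0], "hand": 1}, {"offset": [0, 0, -0.6], "turn": [0, 0, 0], "hand": 1}, {"offset": [0, 0, -1], "turn": [0, 0, 0], "hand": 1}, {"offset": [0, 0, -1], "turn": [0, 0, 0], "hand": 1}]'

```text
time: 12.52
position: [0.5106, -0.1001, 0.1091]
tool_rot: [-180.0, 0.3, 169.5]
wrist_force: [0.7, 0.3, 1.0]
opening: 0.0931
finger_force: 0.0
```

Run:
```python
from h import *
s=robot.state();print(s['position'],s['tool_rot'],s['opening'],s['wrist_force'])
grab('wrist','w5.png')
delta([.43,-.085,.11],[180,0,79.5])
```

```text
[ 0.51061297 -0.10006288  0.1091324 ] [-179.98075785    0.2828132   169.49826568] 0.09309509461342406 [0.70824674 0.25923193 0.98166   ]
offset [ 1.016e+00  1.000e-03 -3.700e-02] turn [0.0003 0.0004 0.25  ]
```

View pics/w5.png

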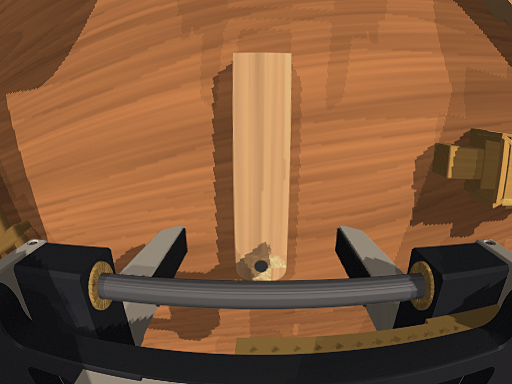

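The bar lies flat and straight: square end at about row 53 (columns 233–292), rounded end at (261,282). Measuring it before the regrasp.

Run:
```python
from h import *
T=pose()
for n,u,v in (('sqL',233,53),('sqR',292,54),('sq',262.5,53),('L',236,200),('R',288.5,200),('rd',261,282)):
  p=at('wrist',(u,v),.026,T);print(n,np.round(1e3*p,1),np.round(1e3*(np.linalg.inv(T)@np.r_[p,1])[:3],1))
```

```text
sqL [384.5 -97.5  26. ] [124.  -20.5  80.9]
sqR [393.2 -54.5  26. ] [123.2  23.3  80.9]
sq [388.8 -76.   26. ] [123.7   1.4  80.9]
L [ 496.3 -117.3   26. ] [ 10.4 -19.6  81.2]
R [504.  -76.7  26. ] [10.3 21.7 81.2]
rd [ 573.7 -111.8   26. ] [-64.7  -0.1  81.4]
```

carry_out --rows '[{"offset": [0.5, 0, 0], "turn": [0, 0, 0.026], "hand": 1}, {"offset": [1, 0, 0], "turn": [0, 0, 0.052], "hand": 1}, {"offset": [1, 0, 0], "turn": [0, 0, 0.078], "hand": 1}, {"offset": [1, 0, 0], "turn": [0, 0, 0.104], "hand": 1}, {"offset": [1, 0, 0], "turn": [0, 0, 0.13], "hand": 1}]'

```text
time: 13.2
position: [0.4303, -0.0851, 0.1049]
tool_rot: [-180.0, -0.0, 122.4]
wrist_force: [-0.0, -0.1, 0.1]
opening: 0.0935
finger_force: 0.0
```

carry_out --rows '[{"offset": [0, 0, 0], "turn": [0, 0, 0.026], "hand": 1}, {"offset": [0, 0, 0], "turn": [0, 0, 0.052], "hand": 1}, {"offset": [0, 0, 0], "turn": [0, 0, 0.078], "hand": 1}, {"offset": [0, 0, 0], "turn": [0, 0, 0.104], "hand": 1}, {"offset": [0, 0, 0], "turn": [0, 0, 0.13], "hand": 1}]'

```text
time: 13.82
position: [0.4303, -0.0851, 0.1048]
tool_rot: [-179.9, 0.0, 75.6]
wrist_force: [0.0, -0.7, -0.0]
opening: 0.0928
finger_force: 0.0
```

carry_out --rows '[{"offset": [0, 0, 0], "turn": [0, 0, 0.026], "hand": 1}, {"offset": [0, 0, 0], "turn": [0, 0, 0.052], "hand": 1}, {"offset": [0, 0, 0], "turn": [0, 0, 0.078], "hand": 1}, {"offset": [0, 0, 0], "turn": [0, 0, 0.104], "hand": 1}, {"offset": [0, 0, 0], "turn": [0, 0, 0.13], "hand": 1}]'

```text
time: 14.45
position: [0.4303, -0.0851, 0.1048]
tool_rot: [-180.0, 0.0, 28.8]
wrist_force: [0.5, -0.7, -0.2]
opening: 0.0929
finger_force: 0.0
```

carry_out --rows '[{"offset": [0, 0, 0], "turn": [0, 0, 0.026], "hand": 1}, {"offset": [0, 0, 0], "turn": [0, 0, 0.052], "hand": 1}, {"offset": [0, 0, 0], "turn": [0, 0, 0.078], "hand": 1}, {"offset": [0, 0, 0], "turn": [0, 0, 0.1], "hand": 1}, {"offset": [0, 0, 0], "turn": [0, 0, 0.11], "hand": 1}]'

```text
time: 15.08
position: [0.4303, -0.0851, 0.1048]
tool_rot: [-180.0, 0.1, -10.7]
wrist_force: [0.1, 0.0, -0.1]
opening: 0.0932
finger_force: 0.0
```

Run:
```python
from h import *
s=robot.state();print(s['position'],s['tool_rot'],s['qpos'])
delta([.4242,-.0832,.026],[180,0,-10.5])
```

```text
[ 0.43029534 -0.08506556  0.10479456] [-1.79995562e+02  6.88223952e-02 -1.06943288e+01] [-1.45154261e+01 -2.03550730e+01  1.19929778e+02 -1.60586375e-04
  8.04942604e+01  8.61789320e+01]
offset [-0.078 -0.009  0.985] turn [-0.      0.0002 -0.0005]
```

carry_out --rows '[{"offset": [-0.08, -0.01, 0.3], "turn": [0, 0, 0], "hand": 1}, {"offset": [-0.08, -0.01, 0.6], "turn": [0, 0, 0], "hand": 1}, {"offset": [-0.08, -0.01, 0.85], "turn": [0, 0, 0], "hand": 1}, {"offset": [-0.08, -0.01, 0.98], "turn": [0, 0, 0], "hand": 1}, {"offset": [-0.08, -0.01, 0.98], "turn": [0, 0, 0], "hand": 1}]' --newtons 45

```text
time: 15.7
position: [0.4241, -0.0831, 0.0265]
tool_rot: [-180.0, 0.1, -10.5]
wrist_force: [0.2, 0.1, 0.6]
opening: 0.0931
finger_force: 0.0
```

carry_out --rows '[{"offset": [0, 0, 0], "turn": [0, 0, 0], "hand": 0}, {"offset": [0, 0, 0], "turn": [0, 0, 0], "hand": 0}, {"offset": [0, 0, 0], "turn": [0, 0, 0], "hand": 0}, {"offset": [0, 0, 0], "turn": [0, 0, 0], "hand": 0}, {"offset": [0, 0, 0], "turn": [0, 0, 0], "hand": 0}]'

```text
time: 16.32
position: [0.4246, -0.0832, 0.0271]
tool_rot: [180.0, -0.0, -10.5]
wrist_force: [-0.2, 0.2, -0.4]
opening: 0.048
finger_force: 0.0
```

Run:
```python
from h import *
s=robot.state();print(s['position'],s['tool_rot'],s['opening'],s['finger_force'],s['wrist_force'])
```

```text
[ 0.42455656 -0.08321432  0.02710163] [ 1.79999101e+02 -2.80032150e-03 -1.05046137e+01] 0.04804365426394605 0.0 [-0.22613847  0.20607793 -0.36802755]
```

carry_out --rows '[{"offset": [0, 0, 0], "turn": [0, 0, 0], "hand": 0}, {"offset": [0, 0, 0], "turn": [0, 0, 0], "hand": 0}, {"offset": [0, 0, -0.2], "turn": [0, 0, 0], "hand": 0}, {"offset": [0, 0, -0.6], "turn": [0, 0, 0], "hand": 0}, {"offset": [0, 0, -0.9], "turn": [0, 0, 0], "hand": 0}]'

```text
time: 16.95
position: [0.4247, -0.0832, 0.1013]
tool_rot: [180.0, -0.1, -10.5]
wrist_force: [1.0, 0.1, -1.2]
opening: 0.0438
finger_force: 45.0
```

carry_out --rows '[{"offset": [0.25, 0.1, 0], "turn": [0, 0, -0.015], "hand": 0}, {"offset": [0.55, 0.21, 0], "turn": [0, 0, -0.04], "hand": 0}, {"offset": [0.55, 0.21, 0], "turn": [0, 0, -0.07], "hand": 0}, {"offset": [0.55, 0.21, 0], "turn": [0, 0, -0.095], "hand": 0}, {"offset": [0.55, 0.21, 0], "turn": [0, 0, -0.12], "hand": 0}]'

```text
time: 17.58
position: [0.4648, -0.1078, 0.1]
tool_rot: [180.0, -0.0, 33.0]
wrist_force: [0.6, 0.3, -1.9]
opening: 0.0439
finger_force: 45.0
```

carry_out --rows '[{"offset": [0, 0, 0], "turn": [0, 0, -0.026], "hand": 0}, {"offset": [0, 0, 0], "turn": [0, 0, -0.052], "hand": 0}, {"offset": [0, 0, 0], "turn": [0, 0, -0.08], "hand": 0}, {"offset": [0, 0, 0], "turn": [0, 0, -0.11], "hand": 0}, {"offset": [0, 0, 0], "turn": [0, 0, -0.13], "hand": 0}]'

```text
time: 18.2
position: [0.4648, -0.1078, 0.1001]
tool_rot: [180.0, 0.0, 79.8]
wrist_force: [-0.2, 0.3, -2.3]
opening: 0.0437
finger_force: 45.0
```

Run:
```python
from h import *
s=robot.state();print(s['position'],s['tool_rot'],s['opening'],s['finger_force'],s['wrist_force'])
grab('wrist','w6.png',None,1.5)
delta([.465,-.1083,.056],[180,0,79.5])
```

```text
[ 0.46484685 -0.10777181  0.10011563] [1.79963354e+02 5.91632038e-03 7.97952698e+01] 0.043674983331681204 44.97981548309326 [-0.15692523  0.33135128 -2.29961066]
offset [-0.006  0.003  0.551] turn [0.0001 0.     0.0017]
```

View pics/w6.png

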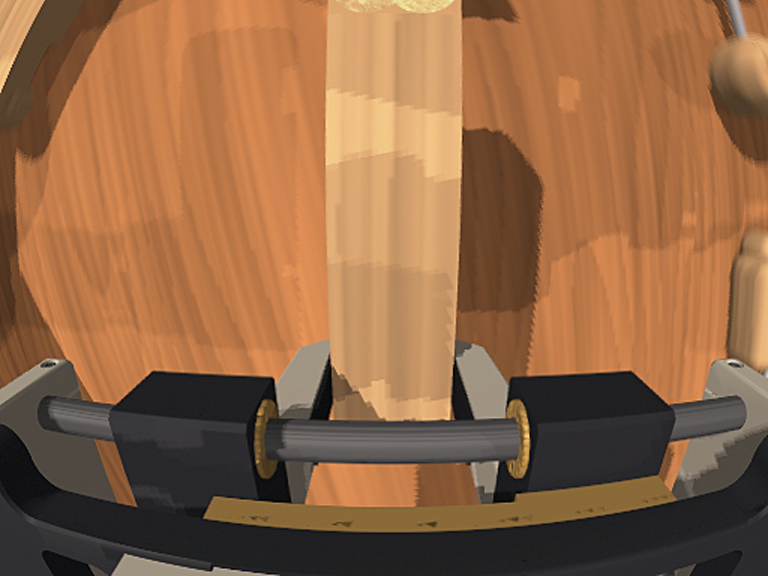

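The held bar points straight along the tool axis, its edges at columns 327–461 at row 165 and 331–456 at row 380. I'll check tilt and skew in the tool frame.

Run:
```python
from h import *
I=np.eye(4)
for v,l,r in ((30,329,461),(100,327,462),(165,327,461.5),(250,328,460),(330,330,458)):
  a=at('wrist',(l/1.5,v/1.5),.001,I);b=at('wrist',(r/1.5,v/1.5),.001,I);m=(a+b)/2*1e3
  print(np.round(m,1),'w',round(1e3*np.linalg.norm(a-b),1))
```

```text
[122.7  -0.4   1. ] w 42.7
[98.5 -0.6  1. ] w 43.2
[77.1 -0.7  1. ] w 43.2
[49.2 -0.8  1. ] w 43.5
[21.2 -0.8  1. ] w 44.3
```

carry_out --rows '[{"offset": [0.2, 0.009, 0], "turn": [0, 0, 0.001], "hand": 0}, {"offset": [0.55, 0.009, 0.1], "turn": [0, 0, 0.001], "hand": 0}, {"offset": [0.55, 0.009, 0.3], "turn": [0, 0, 0.001], "hand": 0}, {"offset": [0.55, 0.009, 0.47], "turn": [0, 0, 0.001], "hand": 0}, {"offset": [0.55, 0.009, 0.47], "turn": [0, 0, 0.001], "hand": 0}]'

```text
time: 18.88
position: [0.4728, -0.065, 0.0603]
tool_rot: [-179.9, 0.0, 79.1]
wrist_force: [-0.7, -0.2, -1.4]
opening: 0.0435
finger_force: 45.0
```

carry_out --rows '[{"offset": [0, 0, 0.02], "turn": [0, 0, 0], "hand": 0}, {"offset": [0, 0, 0.04], "turn": [0, 0, 0], "hand": 0}, {"offset": [0, 0, 0.04], "turn": [0, 0, 0], "hand": 0}]'

```text
time: 19.25
position: [0.4735, -0.0648, 0.0584]
tool_rot: [180.0, 0.0, 79.1]
wrist_force: [-0.2, -0.6, -0.8]
opening: 0.0436
finger_force: 45.0
```

carry_out --rows '[{"offset": [0, 0, 0.015], "turn": [0, 0, 0], "hand": 0}, {"offset": [0, 0, 0.03], "turn": [0, 0, 0], "hand": 0}, {"offset": [0, 0, 0.03], "turn": [0, 0, 0], "hand": 0}]'

```text
time: 19.62
position: [0.4734, -0.0646, 0.0557]
tool_rot: [-180.0, 0.0, 79.1]
wrist_force: [0.0, -0.0, -1.0]
opening: 0.0437
finger_force: 45.0
```

Run:
```python
from h import *
s=robot.state();print(s['position'],s['tool_rot'],s['opening'],s['wrist_force'],s['wrist_torque'])
d=s['position'][:2]-[.516,.167];c,q=np.cos(np.radians(79.5)),np.sin(np.radians(79.5));print(c*d[0]+q*d[1],-q*d[0]+c*d[1])
```

```text
[ 0.47343094 -0.06458692  0.05573731] [-1.79990821e+02  2.95687298e-04  7.91390818e+01] 0.04367097080197075 [ 0.03897055 -0.02826801 -1.04214197] [-0.12063578  0.13961955  0.02985693]
-0.2354665696543615 -0.0003471291266127982
```

No early contact, so the bar is level. Inserting slowly.

carry_out --rows '[{"offset": [0.1, 0, 0.002], "turn": [0, 0, -0.0015], "hand": 0}, {"offset": [0.2, 0, 0.002], "turn": [0, 0, -0.0015], "hand": 0}, {"offset": [0.3, 0, 0.002], "turn": [0, 0, -0.0015], "hand": 0}, {"offset": [0.4, 0, 0.002], "turn": [0, 0, -0.0015], "hand": 0}, {"offset": [0.5, 0, 0.002], "turn": [0, 0, -0.0015], "hand": 0}]'

```text
time: 20.25
position: [0.4811, -0.0247, 0.0557]
tool_rot: [-180.0, 0.0, 79.7]
wrist_force: [0.0, -0.1, -0.9]
opening: 0.0437
finger_force: 45.0
```

```bash
cat >> h.py <<'E'
def rep():
    s=robot.state();d=s['position'][:2]-[.516,.167];c,q=np.cos(np.radians(79.5)),np.sin(np.radians(79.5))
    f=s['wrist_force'];h=lambda a:np.array([c*a[0]+q*a[1],-q*a[0]+c*a[1]])
    print(s['time'],'tcp_h',np.round(1e3*h(d),1),'z',round(1e3*s['position'][2],1),'yaw',s['tool_rot'],'F_h',np.round(h(f),1),round(f[2],1),'tq',np.round(s['wrist_torque'],2))
E
python3 -c "from h import *; rep()"
```

```text
20.25 tcp_h [-194.9   -0.6] z 55.7 yaw [-1.79999427e+02  4.52994305e-05  7.96875566e+01] F_h [-0.1 -0. ] -0.9 tq [-0.15  0.07  0.04]
```

carry_out --rows '[{"offset": [0.12, -0.005, 0], "turn": [0, 0, 0], "hand": 0}, {"offset": [0.24, -0.005, 0], "turn": [0, 0, 0], "hand": 0}, {"offset": [0.36, -0.005, 0], "turn": [0, 0, 0], "hand": 0}, {"offset": [0.48, -0.005, 0], "turn": [0, 0, 0], "hand": 0}, {"offset": [0.55, -0.005, 0], "turn": [0, 0, 0], "hand": 0}]'

```text
time: 20.88
position: [0.4886, 0.0187, 0.0557]
tool_rot: [-180.0, 0.0, 79.7]
wrist_force: [0.6, -0.6, -1.6]
opening: 0.0438
finger_force: 45.0
```

```bash
python3 -c "from h import *; rep()"
```

```text
20.875 tcp_h [-1.508e+02 -1.000e-01] z 55.7 yaw [-1.79998283e+02  2.10064130e-03  7.97013399e+01] F_h [-0.5 -0.7] -1.6 tq [-0.2   0.05 -0.03]
```

carry_out --rows '[{"offset": [0.1, 0, 0], "turn": [0, 0, 0], "hand": 0}, {"offset": [0.2, 0, 0], "turn": [0, 0, 0], "hand": 0}, {"offset": [0.3, 0, 0], "turn": [0, 0, 0], "hand": 0}, {"offset": [0.4, 0, 0], "turn": [0, 0, 0], "hand": 0}, {"offset": [0.45, 0, 0], "turn": [0, 0, 0], "hand": 0}]'

```text
time: 21.5
position: [0.4951, 0.0536, 0.0558]
tool_rot: [180.0, 0.0, 79.7]
wrist_force: [-1.5, -7.5, 2.6]
opening: 0.0438
finger_force: 45.0
```

Run:
```python
from h import *
rep()
T=pose();grab('wrist','w7.png',None,1.5);print(T[:3,3])
```

```text
21.5 tcp_h [-1.153e+02 -1.000e-01] z 55.8 yaw [1.79985518e+02 4.78317635e-02 7.96847901e+01] F_h [-7.6  0.1] 2.6 tq [-0.9   0.19 -0.05]
[0.49512857 0.05360885 0.05579821]
```

View pics/w7.png

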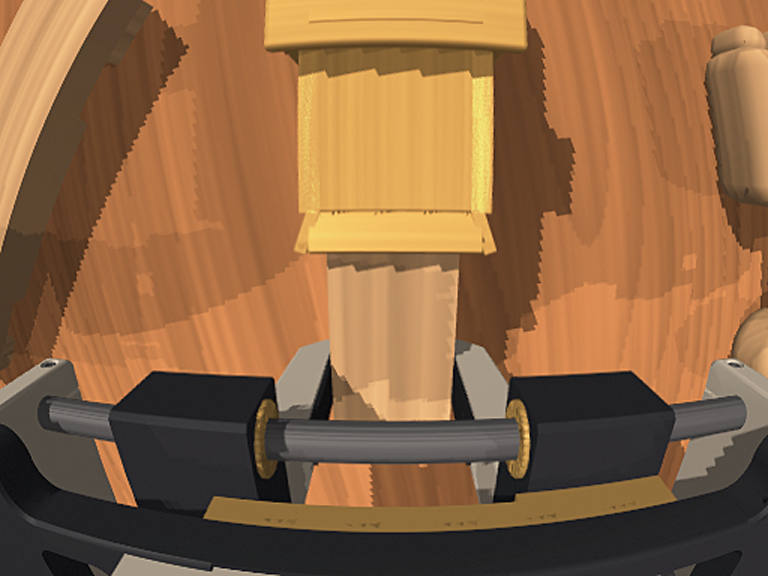

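The bar is well inside and centred, and at −7.6 N it is now against the ejector. Pushing the last 12 mm or so in small steps.

carry_out --rows '[{"offset": [0.04, 0, 0], "turn": [0, 0, 0], "hand": 0}, {"offset": [0.08, 0, 0], "turn": [0, 0, 0], "hand": 0}, {"offset": [0.11, 0, 0], "turn": [0, 0, 0], "hand": 0}, {"offset": [0.13, 0, 0], "turn": [0, 0, 0], "hand": 0}, {"offset": [0.13, 0, 0], "turn": [0, 0, 0], "hand": 0}]'

```text
time: 22.18
position: [0.497, 0.0636, 0.0558]
tool_rot: [180.0, 0.0, 79.7]
wrist_force: [-0.7, -5.5, 2.4]
opening: 0.0436
finger_force: 45.0
```

```bash
python3 -c "from h import *; rep()"
```

```text
22.175 tcp_h [-1.051e+02 -1.000e-01] z 55.8 yaw [1.79985109e+02 4.14992149e-02 7.96723498e+01] F_h [-5.5 -0.3] 2.4 tq [-0.74  0.12 -0.04]
```

carry_out --rows '[{"offset": [0.01, 0, 0], "turn": [0, 0, 0], "hand": 0}, {"offset": [0.02, 0, 0], "turn": [0, 0, 0], "hand": 0}, {"offset": [0.02, 0, 0], "turn": [0, 0, 0], "hand": 0}]'

```text
time: 22.55
position: [0.4972, 0.0652, 0.0558]
tool_rot: [180.0, 0.0, 79.7]
wrist_force: [-1.3, -5.1, 1.6]
opening: 0.0436
finger_force: 45.0
```

```bash
python3 -c "from h import *; rep()"
```

```text
22.55 tcp_h [-1.035e+02 -1.000e-01] z 55.8 yaw [1.79990325e+02 3.64347159e-02 7.96686900e+01] F_h [-5.3  0.4] 1.6 tq [-0.76  0.05 -0.03]
```

carry_out --rows '[{"offset": [0.015, 0, 0], "turn": [0, 0, 0], "hand": 0}, {"offset": [0.015, 0, 0], "turn": [0, 0, 0], "hand": 0}]'

```text
time: 22.8
position: [0.4974, 0.0664, 0.0558]
tool_rot: [180.0, 0.0, 79.7]
wrist_force: [0.2, -6.4, 0.9]
opening: 0.0435
finger_force: 45.0
```

```bash
python3 -c "from h import *; rep()"
```

```text
22.8 tcp_h [-1.023e+02 -1.000e-01] z 55.8 yaw [1.79987518e+02 3.68245320e-02 7.96690782e+01] F_h [-6.3 -1.4] 0.9 tq [-0.8   0.09 -0.05]
```

carry_out --rows '[{"offset": [-0.015, 0, 0], "turn": [0, 0, 0], "hand": 0}, {"offset": [-0.03, 0, 0], "turn": [0, 0, 0], "hand": 0}, {"offset": [-0.03, 0, 0], "turn": [0, 0, 0], "hand": 0}]'

```text
time: 23.18
position: [0.4971, 0.0647, 0.0558]
tool_rot: [180.0, -0.1, 79.7]
wrist_force: [2.0, 5.4, -1.0]
opening: 0.0438
finger_force: 45.0
```

```bash
python3 -c "from h import *; rep()"
```

```text
23.175 tcp_h [-104.   -0.] z 55.8 yaw [ 1.79983579e+02 -7.67970463e-02  7.96753608e+01] F_h [ 5.6 -1. ] -1.0 tq [ 1.01 -0.34 -0.1 ]
```

Pulling back meets +5.6 N of resistance, so the catch holds. Releasing and rising.

carry_out --rows '[{"offset": [0, 0, 0], "turn": [0, 0, 0], "hand": 1}, {"offset": [0, 0, 0], "turn": [0, 0, 0], "hand": 1}, {"offset": [0, 0, 0], "turn": [0, 0, 0], "hand": 1}, {"offset": [0, 0, 0], "turn": [0, 0, 0], "hand": 1}, {"offset": [0, 0, 0], "turn": [0, 0, 0], "hand": 1}]'

```text
time: 23.8
position: [0.4969, 0.064, 0.0557]
tool_rot: [-180.0, 0.0, 79.7]
wrist_force: [0.9, 0.4, 0.7]
opening: 0.089
finger_force: 0.0
```

carry_out --rows '[{"offset": [0, 0, -0.2], "turn": [0, 0, 0], "hand": 1}, {"offset": [0, 0, -0.6], "turn": [0, 0, 0], "hand": 1}, {"offset": [0, 0, -1], "turn": [0, 0, 0], "hand": 1}, {"offset": [0, 0, -1], "turn": [0, 0, 0], "hand": 1}]'

```text
time: 24.3
position: [0.4981, 0.0642, 0.1394]
tool_rot: [179.7, -0.1, 79.7]
wrist_force: [0.4, -0.4, -0.7]
opening: 0.093
finger_force: 0.0
```

carry_out --rows '[{"offset": [0, 0, -0.4], "turn": [0, 0, 0], "hand": 1}, {"offset": [0, 0, -0.8], "turn": [0, 0, 0], "hand": 1}, {"offset": [0, 0, -0.8], "turn": [0, 0, 0], "hand": 1}, {"offset": [0, 0, -0.8], "turn": [0, 0, 0], "hand": 1}]'

```text
time: 24.8
position: [0.4966, 0.064, 0.1989]
tool_rot: [-180.0, 0.0, 79.7]
wrist_force: [-0.7, 0.1, 0.6]
opening: 0.093
finger_force: 0.0
```

Run:
```python
from h import *
rep()
T=pose();np.save('T8.npy',T);grab('wrist','w8.png',None,1.5)
```

```text
24.8 tcp_h [-104.8    0.3] z 198.9 yaw [-1.79953394e+02  1.41543777e-02  7.96755712e+01] F_h [-0.   0.7] 0.6 tq [-0.07  0.06  0.02]
```

View pics/w8.png

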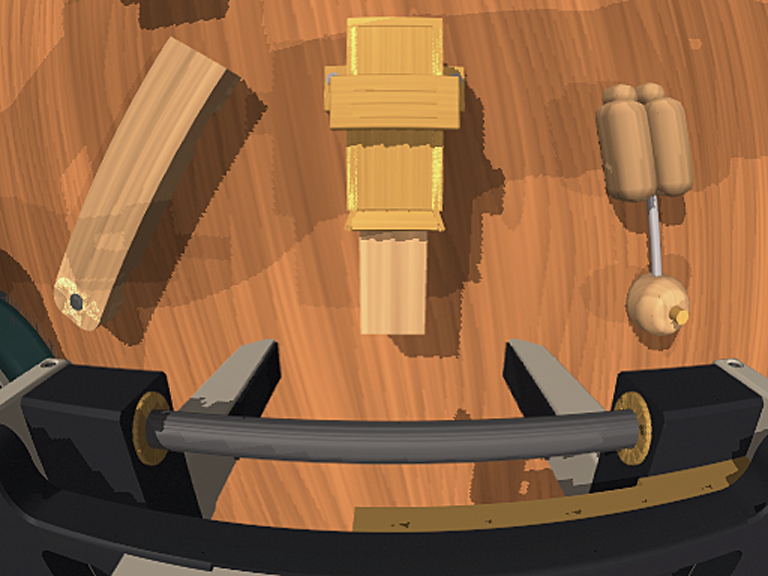

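The bar's square end is now outside at about row 333 (columns 361–425), and the fingers are clear. I'll check its depth and the pad height, and hand in if they're right.

Run:
```python
from h import *
T=np.load('T8.npy');c,q=np.cos(np.radians(79.5)),np.sin(np.radians(79.5))
def hp(u,v,z):
  d=at('wrist',(u/1.5,v/1.5),z,T)[:2]-[.516,.167];return np.array([c*d[0]+q*d[1],-q*d[0]+c*d[1]])*1e3
a,b=hp(361,333,.054),hp(425,333,.054);print('sq',a,b)
l,r=hp(330,128,.076),hp(459,128,.076);print('pad',l,r,'width',np.linalg.norm(l-r))
if -143.5<(a+b)[0]/2<-136.5: print(robot.job_done())
```

```text
sq [-138.0621823    22.99480475] [-138.02174862  -21.10644681]
pad [-2.70687169 38.3998782 ] [ -2.48356226 -37.68048294] width 76.0806888653446
the job is handed in; nothing more can be done
None
```

The bar is turned end for end and locked in the holder: rounded end inside, square end sticking out (measured at holder x ≈ −138 mm), the catch resisting a pull back, and the bar let go; I handed the job in at about 25 s, but no verdict came back.

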